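# Turn the tool carousel and clip the nut driver into its free hook

## Task

Turn the tool carousel on the repair bench gently by hand until its one empty hook points at the red mark on the foot. Then take the green nut driver out of the wooden block, slip its shank into that hook and press it down past the spring jaws, just until it sits fully home and upright and no harder than about 20 N, and let go. Leave the other things on the bench where they are.

Things in the scene. Friction and masses are not known exactly. Their poses are not given: they have to be found in the camera images.
- stand: Fixed foot of the tool carousel: dark steel disc 240 mm across, 18 mm high, carrying a grey sleeve 44 mm across. Origin on the carousel's turning axis, at bench level; z up. A red bar on the disc marks the front: direction of the body's -x axis.
- front_mark (a point): Point on the red bar, 18 mm above the bench, straight below the seat centre (115 mm from the axis) of the empty hook when this faces the front.
- sleeve_top (a point): Sleeve's top, on the turning axis, 108 mm up. From it rises a column with the rotor. THE ROTOR'S HEIGHT WAS SET BY HAND AND IS NOT MEASURED: the hooks' flat top face lies anywhere from 155 to 195 mm above the bench, to be felt or seen; it stays put. Four forked aluminium hooks, 90 degrees apart; three hold drivers fixed to the rotor: handles to 84 mm above the top face, shanks to 90 mm below.
- carousel (a joint): Turn of the rotor, rad. The empty hook points along (cos q, sin q) in the stand's frame: 0 = away from the red mark, growing counter-clockwise from above; +3.14 or -3.14 = at the mark. No stops; dry friction 0.16 N m (1.5 N at a hook) holds it. Each hook: fork 58 mm wide, 12 mm thick, radius 84 to 140 mm, lips to 150 mm; slot 11 mm wide, open outward, seat centre at radius 115 mm.
- jaw_l (a joint): Give in m (to 0.006) of one of two yellow spring jaws left and right of the empty hook's seat: bars 24 mm apart at rest, tops 17 mm above the hook's top face, in uprights 20 mm above it, flush with the fork's sides. Enter from outside, shank in the slot, collar's underside over 20 mm above the top face; then press down. The jaws give 3 mm at 4 to 12 N of pressing and close over the collar at home.
- seat_pin (a joint): Travel in m of the small yellow pin at the inner end of the empty hook's slot: 0 when free (5 mm proud of the hook's top face), about 0.005 when the driver's collar lies fully home on that face. Light spring, under 1 N.
- driver_grip (a point): Mid-height of the loose nut driver's green handle, on its axis; z up along the tool. Handle 27 mm across, 26 mm below to 29 mm above this point. Below: waist 22 mm, black collar 30 mm across and 12 mm high, its underside (22 mm across) 55 mm below this point; then a steel shank 7 mm across, 90 mm long. About 0.12 kg. Starts upright in the block, collar on the block's top.
- block: Fixed wooden block 70 x 70 x 100 mm high with a 13 mm hole through its middle from above, in which the driver's shank stands. Origin under its centre; z up.
- guard: Loose wire fan guard lying flat, about 110 mm corner to corner, 6 mm high. Origin at its underside centre. Leave alone.
- tin: Loose blue-labelled tin 56 mm across, 85 mm high. Origin at its underside centre. Leave alone.
- jar: Loose amber jar with black cap, 54 mm across, 70 mm high. Origin at its underside centre. Leave alone.
- meter: Loose grey hand-held meter lying on its back, 85 x 60 x 30 mm. Origin at its underside centre. Leave alone.

How it is judged:
By the outcome, as a careful person would: the job done as asked, in the order asked, and still so for the second after the job is handed in, with the robot touching nothing.
It also fails if it takes over 72 s, if anything falls off the work surface, if the arm or the gripper's body presses on something with over 40 N, if the wrist force passes 120 N, or if a joint passes its speed limit or range.

## Robot

A 6-joint arm with a two-finger parallel gripper is mounted at the origin on the work surface. World frame = base frame: x ahead of the robot, y to its left, z up, the work surface at z = 0. Lengths are in mm, angles in rad, forces in N, time in s.
With the tool pointing down it reaches from about 400 to 925 mm from the base axis. Payload 12.5 kg.
Tool frame: the origin (TCP) lies where the fingers leave the gripper's body, on its centre line; the fingertips stand 78 mm ahead of it and the grasp point (between the pads) lies 59 mm ahead of it (env.tip_extent is the distance from the TCP to the fingertips, in mm); z points along the fingers, y is the direction in which the jaws open and shut (so a half turn about z gives the same grasp; the last joint's range is limited). The gripper opens to 95 mm and grips with 3 to 60 N. Pads are 20 mm wide; open, the fingers measure 119 mm over their backs; the gripper's body (75 mm by 180 mm) begins 59 mm behind the grasp point.
Start: joints at [-1.241, 0.491, 1.559, -0, 1.092, -0.106], TCP at [263.857, -566.584, 292.261] pointing down, gripper open.
Joint ranges: [-3.1, 3.1], [-0.84, 2.19], [0.05, 2.79], [-1.13, 4.28], [0.06, 2.93], [-2.69, 2.69]. Speed limits (rad/s): [2.22, 2.22, 2.79, 3.14, 3.14, 3.14].

## Interface

Orientations are given as [roll, pitch, yaw] about the fixed x, y, z axes, in that order (R = Rz(yaw) Ry(pitch) Rx(roll)).
In Python, from cell import env gives the robot as it stands. The module is installed in compiled form; this text tells all that it offers.
- The arm moves only by the tool play_rows, never from a script. Its argument "targets" is a list of rows, each an object with "linear": the shift along the tool's x, y, z in mm, a list of three; "turn": the turn about the tool's z in rad. A call has 1 to 20 rows; each row is the pose to reach, as a shift and turn from the pose commanded when the call began, along the tool's axes at that moment; what a row does not reach only later rows make up. A row lasts 1/8 s, in which the tool goes at most 62.5 mm and 10.7 degrees, less where a joint would pass 70% of its speed; a pose out of reach is approached as far as the arm can. A call with a gripper value outside its range is refused whole. "hand" is the finger opening in mm, from 0 to 95.1, set as the call begins (left out, the last holds). The fingers move at their own pace and stop on an object; the grip force is fixed at half the most. Time passes only in rows, so rows that repeat a pose let the fingers close. It gives the time, the measured TCP pose, the force and the opening at its end, in the units of the state.
- env.state(): the state, without advancing time (a new reading comes with each control period).
- env.read_camera(name): name is "scene" or "side" or "wrist"; returns (picture, depth): 384x512x3 uint8, red, green, blue; 384x512 float32, mm along the optical axis (not along the pixel's ray), 0 where there is no reading.
- env.camera_params(name): a dict with "fx", "fy", "cx", "cy" (pixels), "R" (3x3) and "t" (3): a world point X has camera coordinates R X + t. Camera axes: x right, y down, z forward; pixel columns grow to the right and rows downward; lengths in mm; the calibration is good to about 2 mm. A picture is of the moment at which its call begins: read the wrist's pose just before it. camera_params takes no time and is no camera call; for the wrist camera it gives the pose at the moment of the call.
- env.job_done(): hands the job in, once; it reports no verdict.
The state is a dict: "t": time; "joints": joint angles; "qvel": joint speeds; "tau": joint torques, N m; "eef_pos": TCP position; "tcp_rot": TCP orientation; "ft_force": force on the tool from outside, world axes, zero at the start; "moment": the same for the moment, N m; "opening": opening from 0.0 (shut) to 1.0 (fully open).
Only numpy, scipy, OpenCV 4.12 (cv2) and the standard library are available. Lean on these libraries where they do the work, as an engineer would, in place of code of your own. Each camera call takes 0.05 s, during which the arm holds its last target.

## Working session

There is one attempt and no reset: what is moved stays moved. The work goes in short steps, Python scripts to look and compute and a tool call to move; the robot and the scene stay as the last step left them, time stands still between calls to the robot, and variables do not carry over. Pictures are saved under pics/ and viewed, and the job is handed in when it is done.

Besides the shell and the picture viewer there is one more tool, called by a JSON object that holds its "method" and its "body", one argument or row to a line. play_rows: Moves the arm, as the interface text tells. Its arguments: {"type":"object","properties":{"targets":{"type":"array","items":{"type":"object","properties":{"linear":{"type":"array","items":{"type":"number"}},"turn":{"type":"number"}}}},"hand":{"type":"number"}},"required":["targets"]}

```bash
mkdir -p pics; ls
cat > h.py <<'E'
import numpy as np,cv2
from cell import env
def shot(n,f):
    p=env.camera_params(n); im,d=env.read_camera(n)
    cv2.imwrite(f'pics/{f}.png',cv2.cvtColor(im,cv2.COLOR_RGB2BGR)); np.savez(f'pics/{f}.npz',im=im,d=d,**{k:np.array(v) for k,v in p.items()})
    return im,d,p
def load(f):
    z=np.load(f'pics/{f}.npz'); return z['im'],z['d'],{k:z[k] for k in('fx','fy','cx','cy','R','t')}
def pts(d,p):
    v,u=np.mgrid[:d.shape[0],:d.shape[1]]
    c=np.stack([(u-p['cx'])/p['fx']*d,(v-p['cy'])/p['fy']*d,d],-1)
    return (c-p['t'])@np.array(p['R'])
def plane(uv,p,z):
    uv=np.atleast_2d(uv).astype(float);R=np.array(p['R']);o=-R.T@np.array(p['t'])
    r=np.c_[(uv[:,0]-p['cx'])/p['fx'],(uv[:,1]-p['cy'])/p['fy'],np.ones(len(uv))]@R
    return o+r*((z-o[2])/r[:,2])[:,None]
def proj(X,p):
    c=np.atleast_2d(X)@np.array(p['R']).T+np.array(p['t']);return np.c_[c[:,0]/c[:,2]*p['fx']+p['cx'],c[:,1]/c[:,2]*p['fy']+p['cy']]
E
python3 - <<'E'
from h import *
s=env.state();print(s,env.tip_extent)
for n in('scene','side','wrist'):
    im,d,p=shot(n,n+'0');print(n,-np.array(p['R']).T@p['t'],p['fx'],(d>0).mean())
E
```

```text
pics
{'t': 0.0, 'joints': array([-1.24059043e+00,  4.91577607e-01,  1.55946304e+00, -1.42228858e-05,
        1.09169521e+00, -1.05623362e-01]), 'qvel': array([-0.00092811, -0.00047313, -0.00325645,  0.00044172,  0.00035641,
        0.00054987]), 'tau': array([-6.22656007e-04, -6.12651515e+01, -2.58184361e+01,  6.92416937e-02,
        4.81639104e-02, -9.29601219e-05]), 'eef_pos': array([ 263.80398296, -566.41940442,  291.64580591]), 'tcp_rot': array([-3.14045449e+00, -1.07980621e-04,  4.35835757e-01]), 'ft_force': array([-0.36065781,  0.16248392, -0.25287373]), 'moment': array([-0.00961856,  0.03218753,  0.00703601]), 'opening': 1.0003417170186835} 77.60000000000001
scene [ 845.23397473 -447.2593566  1022.45304337] 410.7506570640632 0.9961140950520834
side [ 150.03429844  888.17775559 1080.75174905] 478.79791245731366 0.9958546956380209
wrist [ 339.10475149 -531.37066695  383.4127918 ] 306.55675434821416 0.996002197265625
```

View pics/scene0.png

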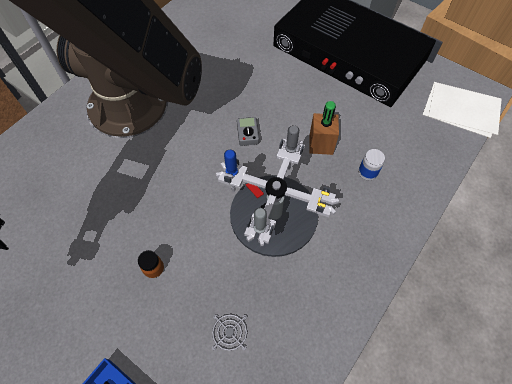

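View pics/side0.png

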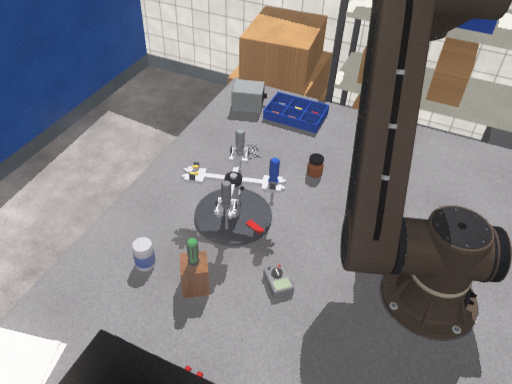

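View pics/wrist0.png

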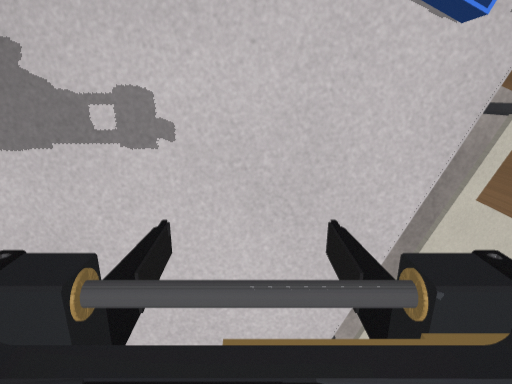

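The scene view shows the empty hook with yellow jaws near (325,203), the red bar at (254,189), the green handle at (329,113) and the axis cap at (276,187). In the side view they are at (195,172), (256,227), (193,250) and (233,180). Next I measure them.

```bash
cat >> h.py <<'E'
def mask(im,c):
    h=cv2.cvtColor(im,cv2.COLOR_RGB2HSV);H,S,V=h[...,0].astype(int),h[...,1],h[...,2]
    if c=='red':return (((H<6)|(H>174))&(S>200)&(V>80))
    if c=='yel':return (H>20)&(H<35)&(S>150)&(V>100)
    if c=='grn':return (H>45)&(H<80)&(S>130)&(V>40)
    if c=='blu':return (H>105)&(H<130)&(S>150)&(V>40)
def tri(uvs,ps):
    A=np.zeros((3,3));b=np.zeros(3)
    for uv,p in zip(uvs,ps):
        R=np.array(p['R']);o=-R.T@np.array(p['t']);r=np.array([(uv[0]-p['cx'])/p['fx'],(uv[1]-p['cy'])/p['fy'],1])@R;r/=np.linalg.norm(r)
        M=np.eye(3)-np.outer(r,r);A+=M;b+=M@o
    X=np.linalg.solve(A,b);return X
E
python3 - <<'E'
from h import *
for n in('scene0','side0'):
    im,d,p=load(n);P=pts(d,p)
    for c in('red','yel','grn'):
        m=mask(im,c).astype(np.uint8);k,l,st,ce=cv2.connectedComponentsWithStats(m)
        for i in range(1,k):
            if st[i,4]>4:
                q=P[l==i];print(n,c,st[i],ce[i].round(1),np.median(q,0).round(1),q.min(0).round(),q.max(0).round())
    # dark disc z~18, hook
    Z=P[...,2]
    w=cv2.resize(cv2.cvtColor(im,cv2.COLOR_RGB2BGR)[80:280,160:360],None,fx=4,fy=4,interpolation=cv2.INTER_CUBIC)[:600] if n=='scene0' else cv2.resize(cv2.cvtColor(im,cv2.COLOR_RGB2BGR)[120:310,110:310],None,fx=3,fy=3,interpolation=cv2.INTER_CUBIC)
    cv2.imwrite(f'pics/{n}z.png',w)
E
```

```text
scene0 red [322  58   6   7  27] [324.6  61. ] [433.2 476.9  60.7] [427. 471.  49.] [439. 489.  66.]
scene0 red [330  62   6   7  25] [332.6  65.2] [462.8 476.8  60.8] [456. 470.  52.] [469. 491.  66.]
scene0 red [246 184  17  14 105] [254.8 190.1] [522.5 -14.1  19.4] [488. -30.  12.] [545.  -3.  24.]
scene0 yel [321 191   8   5  24] [324.7 192.8] [706.1  10.9 175.1] [698.   7. 170.] [714.  14. 177.]
scene0 yel [318 198   8   9  31] [320.5 203.1] [712.6 -18.5 174.3] [701. -24. 163.] [724.  -2. 178.]
scene0 grn [323 101  13  24 160] [328.4 111.7] [581.6 231.4 167.5] [ 567. -447.  109.] [ 845.  249. 1022.]
```

Run:
```python
from h import *
# height histogram of carousel region from depth
for n,(c0,c1,r0,r1) in(('scene0',(215,345,140,255)),('side0',(170,300,120,240))):
    im,d,p=load(n);P=pts(d,p)[r0:r1,c0:c1].reshape(-1,3)
    h,e=np.histogram(P[:,2],bins=np.arange(10,290,4));print(n,[(int(a),int(b)) for a,b in zip(e,h) if b>8])
    q=P[(P[:,2]>14)&(P[:,2]<22)];print(q.min(0),q.max(0))
```

```text
scene0 [(10, 1157), (14, 1812), (18, 514), (22, 68), (26, 40), (30, 24), (34, 30), (38, 21), (42, 28), (46, 31), (50, 36), (54, 23), (58, 27), (62, 23), (66, 31), (70, 17), (74, 13), (78, 11), (82, 13), (86, 15), (90, 15), (94, 15), (98, 11), (102, 28), (106, 30), (146, 80), (150, 159), (154, 523), (158, 1481), (162, 235), (166, 113), (170, 159), (174, 189), (178, 86), (182, 10), (186, 16), (190, 26), (194, 29), (198, 27), (202, 32), (206, 32), (210, 28), (214, 26), (218, 18), (222, 19), (226, 18), (230, 21), (234, 25), (238, 79), (242, 126)]
[ 387.38737305 -149.44753534   14.00581167] [717.01978658 228.94687299  21.94240588]
side0 [(10, 528), (14, 1270), (18, 739), (22, 86), (26, 11), (30, 9), (70, 10), (78, 9), (86, 14), (90, 11), (94, 21), (98, 25), (102, 21), (106, 24), (110, 20), (114, 12), (122, 9), (146, 43), (150, 147), (154, 249), (158, 741), (162, 318), (166, 79), (170, 112), (174, 115), (178, 83), (182, 39), (186, 22), (190, 33), (194, 24), (198, 35), (202, 27), (206, 35), (210, 31), (214, 32), (218, 29), (222, 38), (226, 29), (230, 34), (234, 26), (238, 61), (242, 92), (246, 19)]
[ 481.01486171 -573.91167231   14.00078699] [716.30884845  81.44577402  21.98015661]
```

View pics/scene0z.png

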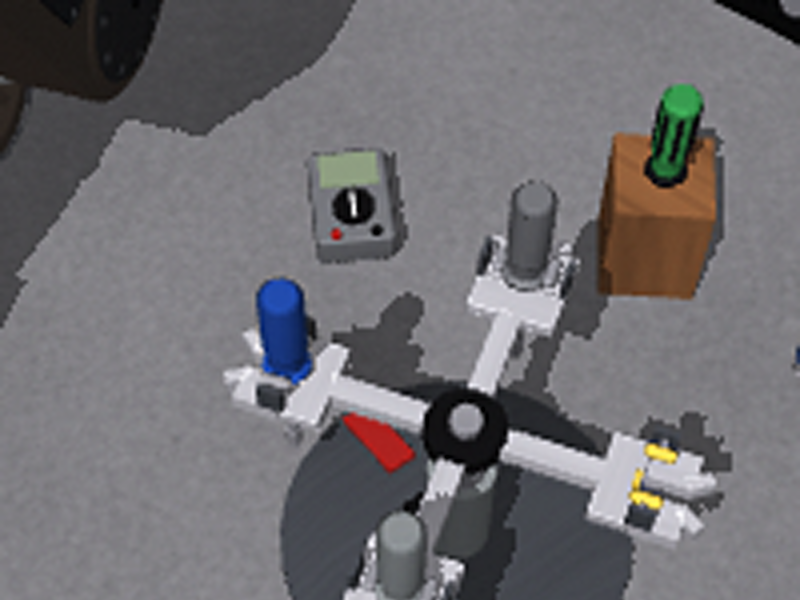

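View pics/side0z.png

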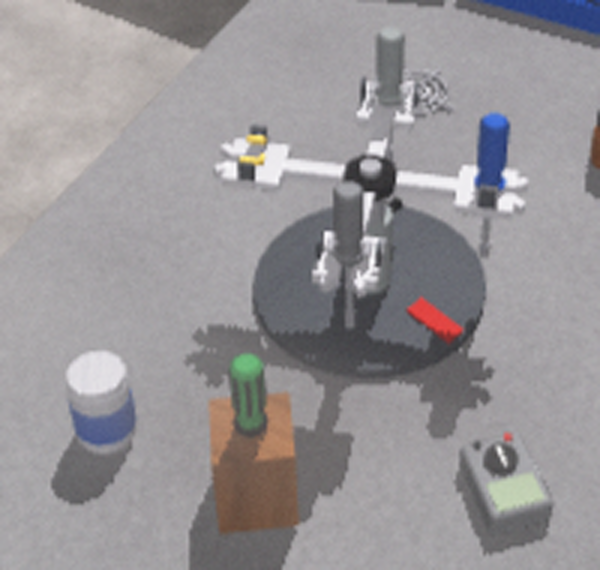

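Run:
```python
from h import *
from scipy.optimize import least_squares
L={n:load(n) for n in('scene0','side0')}
# disc: color
for n,(im,d,p) in L.items():
    P=pts(d,p);v=cv2.cvtColor(im,cv2.COLOR_RGB2GRAY)
    m=((abs(P[...,2]-17)<7)&(np.hypot(P[...,0]-597,P[...,1]+40)<160)&(v<75)).astype(np.uint8)
    m=cv2.morphologyEx(m,cv2.MORPH_OPEN,np.ones((2,2)))
    cs,_=cv2.findContours(m,cv2.RETR_EXTERNAL,cv2.CHAIN_APPROX_NONE);c=np.vstack([c for c in cs if len(c)>20])[:,0]
    hull=cv2.convexHull(c)[:,0]; X=plane(hull,p,18)[:,:2]
    f=lambda q:np.hypot(X[:,0]-q[0],X[:,1]-q[1])-120
    r=least_squares(f,[597,-40],loss='soft_l1',f_scale=2);print(n,r.x,np.sort(r.fun.round(1)))
    # Z of hook faces: white px
    hsv=cv2.cvtColor(im,cv2.COLOR_RGB2HSV)
    w=(hsv[...,1]<25)&(hsv[...,2]>170)&(np.hypot(P[...,0]-597,P[...,1]+40)<155)&(P[...,2]>140)&(P[...,2]<185)
    z=P[w][:,2];h,e=np.histogram(z,np.arange(145,185,1));print(list(zip(e[:-1].astype(int),h)))
    dz=P[m>0][:,2];print('disc z',np.median(dz))
# tri yellow blobs etc
S,D=L['scene0'],L['side0']
for n,(im,d,p) in L.items():
    m=mask(im,'yel').astype(np.uint8);k,l,st,ce=cv2.connectedComponentsWithStats(m);print(n,[(st[i].tolist(),ce[i].round(1)) for i in range(1,k)])
    m=mask(im,'red').astype(np.uint8);k,l,st,ce=cv2.connectedComponentsWithStats(m)
    for i in range(1,k):
        if st[i,4]>40:
            print('red',plane(ce[i],p,19),plane(cv2.boxPoints(cv2.minAreaRect(np.argwhere(l==i)[:,::-1].astype(np.float32))),p,19).round(1).tolist())
    m=mask(im,'grn').astype(np.uint8);k,l,st,ce=cv2.connectedComponentsWithStats(m);i=1+np.argmax(st[1:,4]);q=np.argwhere(l==i)[:,::-1]
    print('grn',st[i],ce[i])
```

```text
scene0 [606.51441443 -41.69152294] [-31.1 -14.6  -8.3  -5.7  -5.3  -4.9  -4.1  -4.1  -3.7  -3.2  -3.   -2.4
  -2.3  -1.7  -1.3  -0.9  -0.6  -0.5  -0.4]
[(np.int64(145), np.int64(0)), (np.int64(146), np.int64(0)), (np.int64(147), np.int64(0)), (np.int64(148), np.int64(1)), (np.int64(149), np.int64(0)), (np.int64(150), np.int64(0)), (np.int64(151), np.int64(1)), (np.int64(152), np.int64(3)), (np.int64(153), np.int64(2)), (np.int64(154), np.int64(10)), (np.int64(155), np.int64(19)), (np.int64(156), np.int64(83)), (np.int64(157), np.int64(214)), (np.int64(158), np.int64(307)), (np.int64(159), np.int64(389)), (np.int64(160), np.int64(284)), (np.int64(161), np.int64(142)), (np.int64(162), np.int64(40)), (np.int64(163), np.int64(11)), (np.int64(164), np.int64(1)), (np.int64(165), np.int64(0)), (np.int64(166), np.int64(1)), (np.int64(167), np.int64(0)), (np.int64(168), np.int64(0)), (np.int64(169), np.int64(3)), (np.int64(170), np.int64(0)), (np.int64(171), np.int64(4)), (np.int64(172), np.int64(2)), (np.int64(173), np.int64(2)), (np.int64(174), np.int64(4)), (np.int64(175), np.int64(4)), (n
[... 1415 characters left out ...]
int64(5)), (np.int64(179), np.int64(2)), (np.int64(180), np.int64(2)), (np.int64(181), np.int64(2)), (np.int64(182), np.int64(0)), (np.int64(183), np.int64(0))]
disc z 16.111017740808173
scene0 [([321, 191, 8, 5, 24], array([324.7, 192.8])), ([318, 198, 8, 9, 31], array([320.5, 203.1]))]
red [[520.91212025 -14.11438284  19.        ]] [[489.2, -17.6, 19.0], [490.7, 3.6, 19.0], [544.5, -8.0, 19.0], [542.6, -28.7, 19.0]]
grn [323 101  13  24 160] [328.36875 111.675  ]
side0 []Traceback (most recent call last):
  File "<stdin>", line 26, in <module>
    return _wrapfunc(a, 'argmax', axis=axis, out=out, **kwds)
    return bound(*args, **kwds)
ValueError: attempt to get argmax of an empty sequence
```

{"method": "play_rows", "body": {
  "targets": [
    {"linear":[30,-20,-60],"turn":0.0},
    {"linear":[70,-50,-120],"turn":0.0},
    {"linear":[120,-85,-160],"turn":0.03},
    {"linear":[170,-122,-160],"turn":0.06},
    {"linear":[220,-160,-160],"turn":0.1},
    {"linear":[270,-195,-160],"turn":0.14},
    {"linear":[320,-232,-160],"turn":0.18},
    {"linear":[370,-270,-160],"turn":0.22},
    {"linear":[420,-305,-160],"turn":0.24},
    {"linear":[460,-335,-160],"turn":0.24},
    {"linear":[485,-353,-160],"turn":0.24},
    {"linear":[495,-361,-160],"turn":0.24},
    {"linear":[495,-361,-160],"turn":0.24},
    {"linear":[495,-361,-160],"turn":0.24},
    {"linear":[495,-361,-160],"turn":0.24}
  ]
}}

```text
t: 2.02
eef_pos: [559.8, -31.5, 452.4]
tcp_rot: [3.141, -0.0, 0.194]
ft_force: [-0.3, 0.7, -0.7]
opening: 0.998
```

Run:
```python
from h import *
s=env.state();print({k:s[k] for k in('t','eef_pos','tcp_rot','joints')})
im,d,p=shot('wrist','wrist1');print(-np.array(p['R']).T@p['t'])
```

```text
{'t': 2.025, 'eef_pos': array([559.82205469, -31.45022677, 452.42881283]), 'tcp_rot': array([ 3.14128513e+00, -2.30058483e-04,  1.94235132e-01]), 'joints': array([-1.73851694e-01,  2.75680556e-01,  1.47174643e+00, -2.07379439e-04,
        1.39384037e+00,  1.20274601e+00])}
[641.25925249 -15.27565161 544.10012384]
```

View pics/wrist1.png

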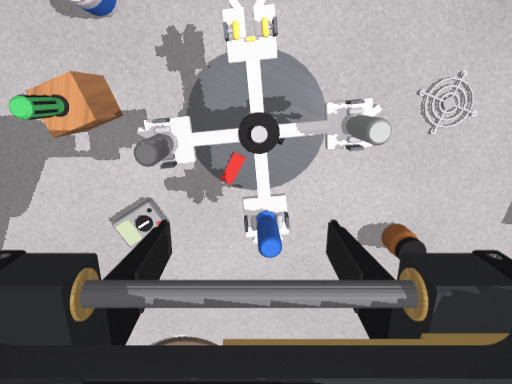

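The wrist picture shows the hub at (259,133), the jaws near (250,28), the red bar at (234,168) and the green handle top at about (22,106). I'll fit the disc, hub and hook, and triangulate across views.

Run:
```python
from h import *
from scipy.optimize import least_squares
im,d,p=load('wrist1');P=pts(d,p);g=cv2.cvtColor(im,cv2.COLOR_RGB2HSV)
# disc edge via radial search along rays on z=18 plane
V=cv2.cvtColor(im,cv2.COLOR_RGB2GRAY).astype(np.float32)
c=np.array([597.,-40.])
for it in range(4):
    E=[]
    for a in np.linspace(0,2*np.pi,180,endpoint=False):
        rr=np.arange(105,136,.5);W=np.c_[c[0]+rr*np.cos(a),c[1]+rr*np.sin(a),np.full(len(rr),18.)]
        uv=proj(W,p).astype(np.float32)
        v=cv2.remap(V,uv[:,0].reshape(1,-1),uv[:,1].reshape(1,-1),cv2.INTER_LINEAR)[0]
        zz=cv2.remap(P[...,2].astype(np.float32),uv[:,0].reshape(1,-1),uv[:,1].reshape(1,-1),cv2.INTER_NEAREST)[0]
        if zz.max()>30 or zz.min()<-20 or v[-10:].mean()<130: continue
        k=np.argmax(np.diff(cv2.GaussianBlur(v.reshape(1,-1),(9,1),0)[0]));E.append(W[k,:2])
    E=np.array(E);r=least_squares(lambda q:np.hypot(E[:,0]-q[0],E[:,1]-q[1])-q[2],[*c,120],loss='soft_l1',f_scale=1);c=r.x[:2]
    print(len(E),r.x,np.abs(r.fun).mean())
for n in('wrist1','scene0','side0'):
    im,d,p=load(n);h=cv2.cvtColor(im,cv2.COLOR_RGB2HSV);H,S,Vv=[h[...,i].astype(int) for i in range(3)]
    PP=pts(d,p)
    for nm,m in(('red',((H<6)|(H>174))&(S>150)&(abs(PP[...,2]-18)<10)&(np.hypot(PP[...,0]-597,PP[...,1]+40)<125)),
               ('yel',(H>18)&(H<36)&(S>110)&(Vv>90)&(PP[...,2]>145)&(PP[...,2]<190)),('grn',(H>40)&(H<85)&(S>90)&(PP[...,2]>90)&(PP[...,2]<200))):
        k,l,st,ce=cv2.connectedComponentsWithStats(m.astype(np.uint8))
        for i in range(1,k):
            if st[i,4]>5: 
                q=PP[l==i];print(n,nm,st[i].tolist(),ce[i].round(1),'plane',plane(ce[i],p,{'red':19,'yel':175,'grn':160}[nm])[0].round(1),'depth',np.median(q,0).round(1))
# hook top z from wrist
im,d,p=load('wrist1');P=pts(d,p);h=cv2.cvtColor(im,cv2.COLOR_RGB2HSV)
w=(h[...,1]<25)&(h[...,2]>170)&(P[...,2]>140)&(P[...,2]<185)
print(np.percentile(P[w][:,2],[10,25,50,75,90]),'disc',np.median(P[(abs(P[...,2]-18)<8)][:,2]),'bench',np.median(P[abs(P[...,2])<8][:,2]))
cv2.imwrite('pics/w1z.png',cv2.resize(cv2.cvtColor(im,cv2.COLOR_RGB2BGR)[0:150,180:380],None,fx=4,fy=4,interpolation=cv2.INTER_CUBIC))
```

```text
73 [599.19871822 -33.10118993 120.01660401] 1.387124605804861
73 [599.08978404 -32.25624043 120.70385675] 1.9299287324626133
73 [599.12177451 -32.25419878 120.63831478] 1.7964887074414522
73 [599.14341402 -32.2716486  120.62227967] 1.806119335357295
wrist1 red [221, 152, 24, 32, 382] [232.5 167.7] plane [516.  -11.7  19. ] depth [516.4 -11.6  19.7]
wrist1 yel [261, 18, 8, 19, 120] [264.5  27.1] plane [713.6 -19.2 175. ] depth [713.5 -19.2 176. ]
wrist1 yel [232, 21, 8, 19, 115] [235.4  30. ] plane [704.8  11.3 175. ] depth [704.5  11.3 176.1]
wrist1 yel [247, 37, 8, 5, 31] [250.6  38.7] plane [699.5  -6.5 175. ] depth [701.2  -6.4 164.7]
wrist1 grn [9, 96, 56, 23, 939] [ 34.2 106.5] plane [578.2 236.2 160. ] depth [579.3 231.2 174.9]
scene0 red [246, 183, 18, 15, 127] [254.6 189.9] plane [520.  -13.9  19. ] depth [521.3 -14.   19.1]
scene0 yel [321, 191, 8, 5, 25] [324.8 192.9] plane [706.8  10.2 175. ] depth [706.3  11.  175.1]
scene0 yel [317, 197, 9, 10, 34] [320.4 203. ] plane [712.7 -18.3 175. ] depth [712.3 -18.5 174.3]
scene0 grn [323, 101, 13, 24, 190] [328.3 111.8] plane [581.8 231.  160. ] depth [581.6 231.3 163.9]
side0 red [246, 220, 18, 14, 108] [254.5 226.2] plane [515.9 -10.5  19. ] depth [516.3  -9.2  19.7]
side0 yel [193, 165, 6, 3, 16] [195.5 166. ] plane [713.1 -17.8 175. ] depth [713.3 -18.4 174.9]
side0 yel [190, 172, 8, 3, 15] [194.3 173.1] plane [700.8  10.8 175. ] depth [702.9  12.4 174.5]
side0 grn [188, 239, 9, 6, 37] [191.9 241.1] plane [587.8 224.1 160. ] depth [576.9 240.8 183.8]
[158.83062169 159.39731564 159.98635909 160.62531278 161.52585354] disc 16.415540956604453 bench -0.8070196342865574
```

View pics/w1z.png

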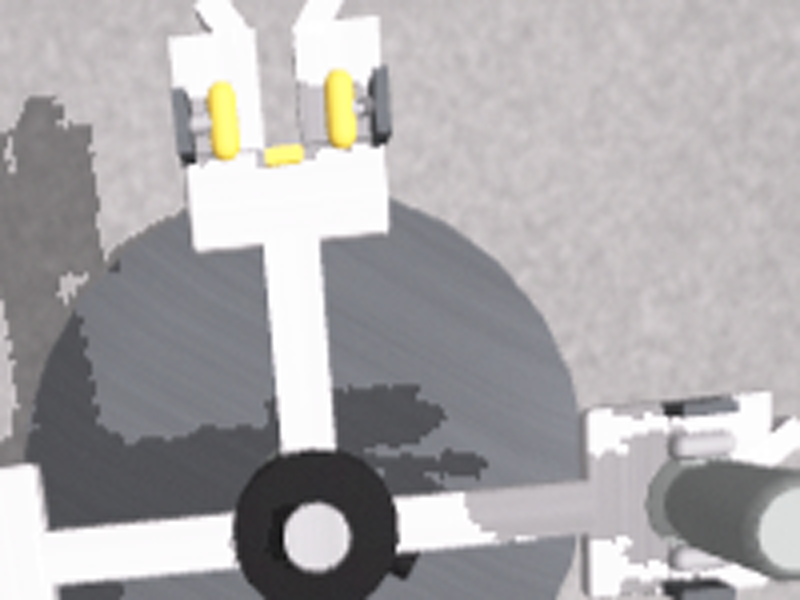

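```bash
python3 - <<'E'
from h import *
for n in('wrist1','scene0','side0'):
    im,d,p=load(n);P=pts(d,p);h=cv2.cvtColor(im,cv2.COLOR_RGB2HSV);H,S,V=[h[...,i].astype(int) for i in range(3)]
    rr=np.hypot(P[...,0]-599,P[...,1]+35)
    # cap and collar depth
    m=(rr<26)&(P[...,2]>150);z=P[m][:,2];hh,e=np.histogram(z,np.arange(150,260,3));print(n,[(int(a),int(b)) for a,b in zip(e,hh) if b>5])
    cap=(rr<30)&(P[...,2]>150)&(V<70)
    k,l,st,ce=cv2.connectedComponentsWithStats(cap.astype(np.uint8));i=1+np.argmax(st[1:,4])
    cs,_=cv2.findContours((l==i).astype(np.uint8),cv2.RETR_EXTERNAL,cv2.CHAIN_APPROX_NONE);zc=np.median(P[l==i][:,2]);print('  collar z',zc)
    # arms: inside fit of arm midline from white pixels at z~160
    w=(S<40)&(V>140)&(abs(P[...,2]-160)<4)&(rr<150)
    X=plane(np.argwhere(w)[:,::-1],p,160)[:,:2]
    cap2=(rr<14)&(P[...,2]>150)&(V>90)
    print('  cap',P[cap2].mean(0) if cap2.any() else None, cap2.sum())
    # green handle: full pixel list, per-height axis from depth
    g=(H>40)&(H<85)&(S>60)&(V>30)
    k,l,st,ce=cv2.connectedComponentsWithStats(g.astype(np.uint8))
    for i in range(1,k):
        if st[i,4]>20 and abs(np.median(P[l==i],0)-[580,232,160]).max()<30:
            q=P[l==i];print('  grn',st[i],'ztop',np.percentile(q[:,2],[2,50,98]).round(1),'top xy',np.median(q[q[:,2]>180],0).round(1))
E
python3 - <<'E'
import sys;sys.path.insert(0,'.')
import os;os.chdir('.')
from h import *
# zoom crops of driver
ims=[]
for n,(r,c) in(('wrist1',(60,0)),('scene0',(85,280)),('side0',(220,150))):
    im,d,p=load(n);ims.append(cv2.resize(cv2.cvtColor(im,cv2.COLOR_RGB2BGR)[r:r+80,c:c+80],None,fx=3.3,fy=3.3,interpolation=cv2.INTER_NEAREST))
cv2.imwrite('pics/drv.png',np.hstack(ims))
E
```

```text
wrist1 [(156, 6), (159, 170), (162, 963), (168, 104), (171, 113)]
  collar z 490.4980041602423
  cap [591.2312634  -36.79787185 423.78908688] 1602
  grn [   9   95   56   25 1002] ztop [110.2 174.  184. ] top xy [578.1 238.  182.4]
scene0 [(156, 10), (159, 112), (162, 120), (165, 14), (168, 29), (171, 22)]
  collar z 161.9428939893023
  cap [601.52837381 -37.54767957 169.9901992 ] 56
  grn [323 101  13  24 176] ztop [109.7 167.5 184. ] top xy [580.4 237.4 182.2]
side0 [(150, 6), (156, 10), (159, 34), (162, 69), (165, 27), (168, 14), (171, 16)]
  collar z 162.77625941462577
  cap [599.66151728 -34.05614889 169.80795284] 38
  grn [187 238  10  12  82] ztop [166.7 182.3 187. ] top xy [577.2 241.6 183.4]
```

View pics/drv.png

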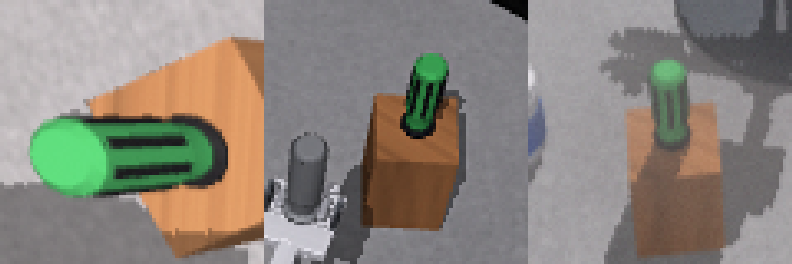

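Run:
```python
from h import *
ps=[load(n)[2] for n in('wrist1','scene0','side0')]
for nm,uv,z in(('handle top',[(20,107.6),(330.9,105.6),(192.4,241.8)],184),('cap',[(259.5,134),(276.8,185.2),(233.7,176.7)],172),('jawR',[(264.5,27.1),(320.4,203),(195.5,166)],175),('jawL',[(235.4,30),(324.8,192.9),(194.3,173.1)],175),('red',[(232.5,167.7),(254.6,189.9),(254.5,226.2)],19)):
    print(nm,tri(uv,ps).round(1),'w+s',tri(uv[:2],ps[:2]).round(1),[plane(u,p,z)[0,:2].round(1).tolist() for u,p in zip(uv,ps)])
# red bar long axis direction from wrist corners
im,d,p=load('wrist1');m=mask(im,'red').astype(np.uint8);m[:150]=0;m[190:]=0;m[:,:215]=0;m[:,250:]=0
X=plane(np.argwhere(m)[:,::-1],p,19)[:,:2];c=X.mean(0);w,v=np.linalg.eigh(np.cov((X-c).T));print(c,v[:,1],np.degrees(np.arctan2(*v[::-1,1])),np.sqrt(w*12))
for ax in((599.1,-32.3),(598.7,-35.9),(599.5,-35)):
    print(ax,np.degrees(np.arctan2(c[1]-ax[1],c[0]-ax[0])))
```

```text
handle top [578.5 239.2 177.7] w+s [571.5 263.5 146.1] [[577.8, 236.3], [583.7, 233.5], [574.1, 242.8]]
cap [599.8 -36.4 164. ] w+s [601.1 -37.  167.7] [[599.7, -37.3], [604.2, -38.5], [594.6, -28.2]]
jawR [713.3 -18.5 174.9] w+s [713.2 -19.2 176.9] [[713.6, -19.1], [712.8, -18.3], [713.1, -17.8]]
jawL [704.5  10.6 173.2] w+s [705.8  11.9 171.2] [[704.7, 11.3], [706.8, 10.2], [700.8, 11.0]]
red [517.1 -12.3  16. ] w+s [516.2 -11.4  12.6] [[516.1, -11.8], [520.0, -14.0], [516.0, -10.3]]
[nan nan] [nan nan] nan [nan nan]
(599.1, -32.3) nan
(598.7, -35.9) nan
(599.5, -35) nan<stdin>:7: RuntimeWarning: Mean of empty slice.
  ret = um.true_divide(
  avg = a.mean(axis, **keepdims_kw)
<stdin>:7: RuntimeWarning: Degrees of freedom <= 0 for slice
  c *= np.true_divide(1, fact)
  c *= np.true_divide(1, fact)
```

Run:
```python
from h import *
for n in('wrist1','scene0','side0'):
    im,d,p=load(n);h=cv2.cvtColor(im,cv2.COLOR_RGB2HSV);H,S=h[...,0].astype(int),h[...,1];P=pts(d,p)
    m=((H<6)|(H>174))&(S>150)&(abs(P[...,2]-18)<12)&(np.hypot(P[...,0]-599,P[...,1]+36)<140)
    X=plane(np.argwhere(m)[:,::-1],p,19)[:,:2];c=X.mean(0);w,v=np.linalg.eigh(np.cov((X-c).T))
    print(n,c,np.degrees(np.arctan2(*v[::-1,1])),np.sqrt(w*12),np.degrees(np.arctan2(c[1]+36,c[0]-599.3)), 'far r',np.percentile(np.hypot(*(X-[599.3,-36]).T),[1,99]))
```

```text
wrist1 [515.90193713 -11.68613495] 163.4697081516299 [22.05338549 54.70518156] 163.7464879250304 far r [ 61.12543509 114.49138636]
scene0 [519.97003699 -13.91378082] 173.089743059561 [22.1592349 50.8877901] 164.44228965167898 far r [ 59.44649044 110.79765775]
side0 [516.01202098 -10.52668907] 160.06842656572007 [22.65520796 58.52221813] 162.9939478498169 far r [ 58.9367415  115.75126634]
```

{"method": "play_rows", "body": {
  "hand": 95,
  "targets": [
    {"linear":[40,1,0],"turn":-0.03},
    {"linear":[85,1,20],"turn":-0.06},
    {"linear":[125,2,60],"turn":-0.089},
    {"linear":[145,2,105],"turn":-0.089},
    {"linear":[150,2,145],"turn":-0.089},
    {"linear":[150,2,165],"turn":-0.089},
    {"linear":[150,2,165],"turn":-0.089},
    {"linear":[150,2,165],"turn":-0.089},
    {"linear":[150,2,165],"turn":-0.089}
  ]
}}

```text
t: 3.2
eef_pos: [707.9, -3.4, 288.7]
tcp_rot: [3.141, -0.002, 0.285]
ft_force: [-0.4, 0.5, 0.3]
opening: 0.999
```

Run:
```python
from h import *
s=env.state();print({k:s[k] for k in('t','eef_pos','tcp_rot','joints')})
im,d,p=shot('wrist','wrist2')
a=cv2.imread('pics/wrist2.png');b=shot('scene','scene2')[0]
cv2.imwrite('pics/m2.png',np.vstack([a[150:],cv2.resize(cv2.cvtColor(b,cv2.COLOR_RGB2BGR)[110:270,220:400],(512,340))]))
```

```text
{'t': 3.2, 'eef_pos': array([707.9049297 ,  -3.36553779, 288.72930552]), 'tcp_rot': array([ 3.14072832e+00, -2.00296502e-03,  2.84590700e-01]), 'joints': array([-9.79647823e-02,  6.15658914e-01,  1.33593297e+00, -5.83903853e-05,
        1.18781994e+00,  1.18826347e+00])}
```

View pics/m2.png

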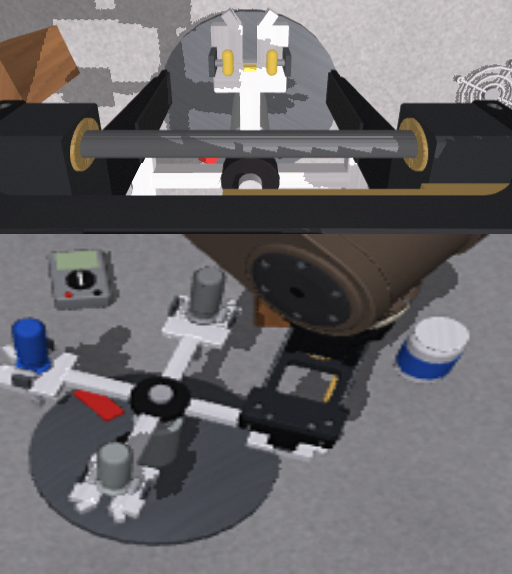

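The hook sits centred between the open fingers, with the jaws at (228,62) and (271,62) in the crop. I'll go down around it.

{"method": "play_rows", "body": {
  "targets": [
    {"linear":[0,0,20],"turn":0},
    {"linear":[0,0,40],"turn":0},
    {"linear":[0,0,55],"turn":0},
    {"linear":[0,0,58],"turn":0},
    {"linear":[0,0,58],"turn":0}
  ]
}}

```text
t: 3.92
eef_pos: [707.9, -3.2, 229.7]
tcp_rot: [3.141, -0.0, 0.285]
ft_force: [-0.4, 0.6, -0.0]
opening: 1.001
```

{"method": "play_rows", "body": {
  "hand": 63,
  "targets": [
    {"linear":[0,0,0],"turn":0},
    {"linear":[0,0,0],"turn":0},
    {"linear":[0,0,0],"turn":0},
    {"linear":[0,0,0],"turn":0}
  ]
}}

```text
t: 4.42
eef_pos: [707.7, -3.1, 229.3]
tcp_rot: [3.141, -0.0, 0.285]
ft_force: [-0.6, 0.2, 0.3]
opening: 0.676
```

Run:
```python
import numpy as np
def rows(ph,r=113.3):
    print([{"linear":[round(r*(np.cos(a)-1),1),round(-r*np.sin(a),1),0],"turn":round(-a,3)} for a in np.radians(ph)])
rows([1,3]+list(range(7,76,4))[:18])
rows(list(range(4,69,4))+[70,71.5,71.5])
```

```text
[{'linear': [np.float64(-0.0), np.float64(-2.0), 0], 'turn': np.float64(-0.017)}, {'linear': [np.float64(-0.2), np.float64(-5.9), 0], 'turn': np.float64(-0.052)}, {'linear': [np.float64(-0.8), np.float64(-13.8), 0], 'turn': np.float64(-0.122)}, {'linear': [np.float64(-2.1), np.float64(-21.6), 0], 'turn': np.float64(-0.192)}, {'linear': [np.float64(-3.9), np.float64(-29.3), 0], 'turn': np.float64(-0.262)}, {'linear': [np.float64(-6.2), np.float64(-36.9), 0], 'turn': np.float64(-0.332)}, {'linear': [np.float64(-9.0), np.float64(-44.3), 0], 'turn': np.float64(-0.401)}, {'linear': [np.float64(-12.3), np.float64(-51.4), 0], 'turn': np.float64(-0.471)}, {'linear': [np.float64(-16.2), np.float64(-58.4), 0], 'turn': np.float64(-0.541)}, {'linear': [np.float64(-20.5), np.float64(-65.0), 0], 'turn': np.float64(-0.611)}, {'linear': [np.float64(-25.2), np.float64(-71.3), 0], 'turn': np.float64(-0.681)}, {'linear': [np.float64(-30.4), np.float64(-77.3), 0], 'turn': np.float64(-0.75)}, {'linear': [np.float64(-36.0), np.float64(-82.9), 0], 'turn': np.float64(-0.82)}, {'linear': [np.float64(-42.0), 
[... 1505 characters left out ...]
], 'turn': np.float64(-0.838)}, {'linear': [np.float64(-43.5), np.float64(-89.3), 0], 'turn': np.float64(-0.908)}, {'linear': [np.float64(-49.9), np.float64(-93.9), 0], 'turn': np.float64(-0.977)}, {'linear': [np.float64(-56.6), np.float64(-98.1), 0], 'turn': np.float64(-1.047)}, {'linear': [np.float64(-63.6), np.float64(-101.8), 0], 'turn': np.float64(-1.117)}, {'linear': [np.float64(-70.9), np.float64(-105.0), 0], 'turn': np.float64(-1.187)}, {'linear': [np.float64(-74.5), np.float64(-106.5), 0], 'turn': np.float64(-1.222)}, {'linear': [np.float64(-77.3), np.float64(-107.4), 0], 'turn': np.float64(-1.248)}, {'linear': [np.float64(-77.3), np.float64(-107.4), 0], 'turn': np.float64(-1.248)}]
```

{"method": "play_rows", "body": {
  "targets": [
    {"linear":[0,-2,0],"turn":-0.017},
    {"linear":[-0.2,-6,0],"turn":-0.052},
    {"linear":[-1,-14,0],"turn":-0.122},
    {"linear":[-2,-21.5,0],"turn":-0.192},
    {"linear":[-4,-29.5,0],"turn":-0.262},
    {"linear":[-6,-37,0],"turn":-0.332},
    {"linear":[-9,-44.5,0],"turn":-0.4},
    {"linear":[-12.5,-51.5,0],"turn":-0.47},
    {"linear":[-16,-58.5,0],"turn":-0.54},
    {"linear":[-20.5,-65,0],"turn":-0.61},
    {"linear":[-25,-71.5,0],"turn":-0.68},
    {"linear":[-30.5,-77.5,0],"turn":-0.75},
    {"linear":[-36,-83,0],"turn":-0.82},
    {"linear":[-42,-88,0],"turn":-0.89},
    {"linear":[-48.5,-93,0],"turn":-0.96},
    {"linear":[-55,-97,0],"turn":-1.03},
    {"linear":[-62,-101,0],"turn":-1.1},
    {"linear":[-69,-104.5,0],"turn":-1.17},
    {"linear":[-76.5,-107,0],"turn":-1.24},
    {"linear":[-84,-109.5,0],"turn":-1.31}
  ]
}}

```text
t: 6.92
eef_pos: [596.2, 78.6, 229.3]
tcp_rot: [3.141, 0.0, 1.599]
ft_force: [1.5, 0.3, -0.2]
opening: 0.662
```

Run:
```python
from h import *
s=env.state();print({k:s[k] for k in('t','eef_pos','tcp_rot','joints','ft_force')})
e=s['eef_pos'];print(np.hypot(e[0]-599.3,e[1]+36),np.degrees(np.arctan2(e[1]+36,e[0]-599.3)))
im,d,p=shot('side','side3')
cv2.imwrite('pics/side3z.png',cv2.resize(cv2.cvtColor(im,cv2.COLOR_RGB2BGR)[120:310,110:310],None,fx=3,fy=3))
```

```text
{'t': 6.925, 'eef_pos': array([596.19728938,  78.63775682, 229.33825908]), 'tcp_rot': array([3.14081087e+00, 2.40045583e-05, 1.59875882e+00]), 'joints': array([ 2.13427188e-02,  5.25434970e-01,  1.68774042e+00, -2.35300596e-05,
        9.27635338e-01, -6.60567873e-03]), 'ft_force': array([ 1.50498163,  0.32054012, -0.24712975])}
114.67973709897963 91.55035164555183
```

View pics/side3z.png

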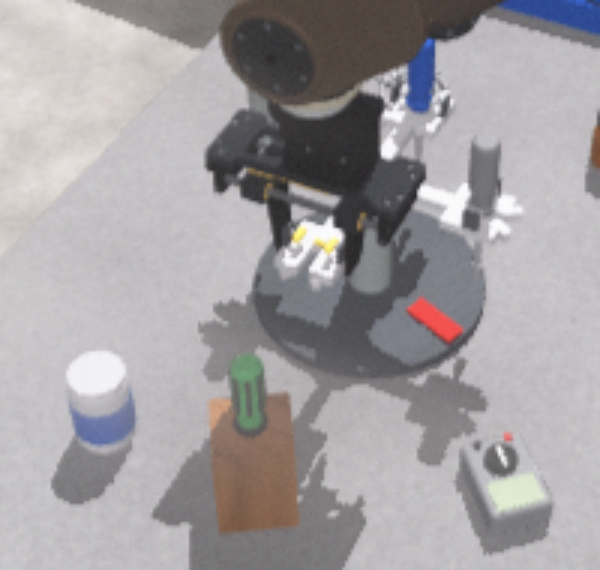

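{"method": "play_rows", "body": {
  "targets": [
    {"linear":[-0.5,-8,0],"turn":-0.07},
    {"linear":[-1.5,-16,0],"turn":-0.14},
    {"linear":[-3,-23.5,0],"turn":-0.21},
    {"linear":[-5,-31,0],"turn":-0.28},
    {"linear":[-7.5,-39,0],"turn":-0.35},
    {"linear":[-10.5,-46,0],"turn":-0.42},
    {"linear":[-14,-53,0],"turn":-0.49},
    {"linear":[-18,-60,0],"turn":-0.56},
    {"linear":[-22.5,-66.5,0],"turn":-0.63},
    {"linear":[-27,-73,0],"turn":-0.7},
    {"linear":[-32.5,-78.5,0],"turn":-0.77},
    {"linear":[-38,-84,0],"turn":-0.84},
    {"linear":[-44,-89.5,0],"turn":-0.91},
    {"linear":[-50.5,-94,0],"turn":-0.98},
    {"linear":[-57,-98,0],"turn":-1.05},
    {"linear":[-64,-102,0],"turn":-1.12},
    {"linear":[-71.5,-105,0],"turn":-1.19},
    {"linear":[-75,-106.5,0],"turn":-1.22},
    {"linear":[-78.5,-107.8,0],"turn":-1.256},
    {"linear":[-78.5,-107.8,0],"turn":-1.256}
  ]
}}

```text
t: 9.48
eef_pos: [490.5, -2.7, 229.3]
tcp_rot: [3.142, 0.0, 2.85]
ft_force: [0.1, 0.4, -1.0]
opening: 0.661
```

Run:
```python
from h import *
s=env.state();print({k:s[k] for k in('t','eef_pos','tcp_rot','joints','ft_force')})
e=s['eef_pos'];print(np.hypot(e[0]-599.3,e[1]+36),np.degrees(np.arctan2(e[1]+36,e[0]-599.3)),np.degrees(s['tcp_rot'][2]))
im,d,p=shot('wrist','wrist4');h=cv2.cvtColor(im,cv2.COLOR_RGB2HSV);H,S,V=[h[...,i].astype(int) for i in range(3)];P=pts(d,p)
m=(H>18)&(H<36)&(S>110)&(V>90)&(P[...,2]>155)&(P[...,2]<185)
k,l,st,ce=cv2.connectedComponentsWithStats(m.astype(np.uint8))
for i in range(1,k):
    if st[i,4]>9: X=plane(ce[i],p,175)[0];print(st[i],ce[i],X,np.median(P[l==i],0))
```

```text
{'t': 9.475, 'eef_pos': array([490.51909456,  -2.70414901, 229.33706182]), 'tcp_rot': array([3.14157433e+00, 2.21560517e-04, 2.85036492e+00]), 'joints': array([-1.40259574e-01,  3.85579794e-01,  1.95431482e+00, -2.11627571e-05,
        8.01476243e-01, -1.41981344e+00]), 'ft_force': array([ 0.09651404,  0.40575253, -0.95235183])}
113.76246781049798 162.98160596841075 163.31387972406225
[216 236  15  34 434] [222.69585253 252.42857143] [483.85011032 -15.11447648 175.        ] [483.19368814 -14.97922533 175.79936522]
[275 237  15  35 433] [281.852194   253.79445727] [493.66051707  14.81298251 175.        ] [493.04957341  14.88152846 175.74209562]
[244 253  17  10 166] [251.89156627 257.53012048] [491.22511517  -1.10582853 175.        ] [497.32165917  -2.81821817 164.45297377]
```

View pics/wrist4.png

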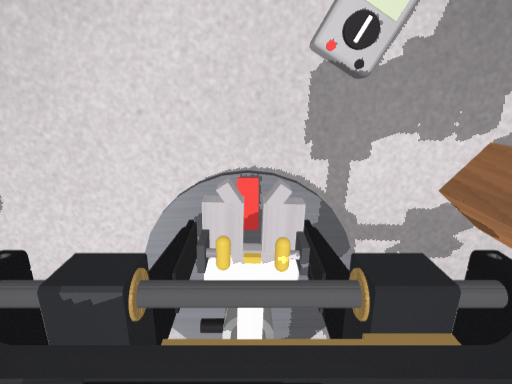

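Run:
```python
from h import *
im,d,p=load('wrist4');h=cv2.cvtColor(im,cv2.COLOR_RGB2HSV);H,S,V=[h[...,i].astype(int) for i in range(3)]
m=((H<6)|(H>174))&(S>150);m[:170]=0;m[235:]=0
for r in range(176,234,4):
    c=np.flatnonzero(m[r])
    if len(c): print(r,c.min(),c.max(),plane([(c.min()+c.max())/2,r],p,19)[0].round(1))
X=plane(np.argwhere(m)[:,::-1],p,19)[:,:2];c=X.mean(0)
# disc: refine axis: dark disc edge points at top
print(c,np.degrees(np.arctan2(c[1]+36,c[0]-599.3)))
```

```text
180 237 258 [490.3  -4.   19. ]
184 237 258 [494.3  -5.2  19. ]
188 238 258 [498.6  -6.   19. ]
192 240 258 [503.   -6.2  19. ]
196 244 258 [507.8  -5.5  19. ]
200 244 258 [512.   -6.7  19. ]
204 244 258 [516.2  -8.   19. ]
208 244 258 [520.5  -9.3  19. ]
212 244 257 [524.7 -11.1  19. ]
216 244 257 [529.  -12.4  19. ]
220 244 257 [533.4 -13.7  19. ]
224 244 257 [537.8 -15.   19. ]
228 244 257 [542.3 -16.3  19. ]
[512.33793686  -8.37845353] 162.3787184559274
```

{"method": "play_rows", "body": {
  "targets": [
    {"linear":[0,-1.7,0],"turn":-0.014},
    {"linear":[0,-3.3,0],"turn":-0.028},
    {"linear":[0,-3.3,0],"turn":-0.028},
    {"linear":[0,-3.3,0],"turn":-0.028}
  ]
}}

```text
t: 10.02
eef_pos: [489.5, -5.9, 229.2]
tcp_rot: [-3.141, -0.0, 2.879]
ft_force: [0.8, 0.9, 0.6]
opening: 0.663
```

```bash
cat > chk.py <<'E'
from h import *
import sys
s=env.state();print({k:s[k].round(3) for k in('eef_pos','tcp_rot','ft_force')},s['t'])
im,d,p=shot('wrist',sys.argv[1]);h=cv2.cvtColor(im,cv2.COLOR_RGB2HSV);H,S,V=[h[...,i].astype(int) for i in range(3)];P=pts(d,p)
m=(H>18)&(H<36)&(S>110)&(V>90)&(P[...,2]>170)&(P[...,2]<185)
k,l,st,ce=cv2.connectedComponentsWithStats(m.astype(np.uint8));J=[]
for i in range(1,k):
    if st[i,4]>40: X=plane(ce[i],p,175)[0];J.append(X);print(st[i],ce[i],X,np.median(P[l==i],0))
if len(J)==2:
    a,b=sorted(J,key=lambda q:q[1]);dd=b-a;print('perp',np.degrees(np.arctan2(dd[0],-dd[1])),'mid',(a+b)/2,'ang',np.degrees(np.arctan2((a+b)[1]/2+36,(a+b)[0]/2-599.3)))
E
python3 chk.py wrist5
```

```text
{'eef_pos': array([489.477,  -5.929, 229.215]), 'tcp_rot': array([-3.141, -0.   ,  2.879]), 'ft_force': array([0.85 , 0.909, 0.556])} 10.025
[216 236  15  35 441] [223.26077098 252.55102041] [483.23022219 -18.21937411 175.        ] [482.79386093 -18.08857297 175.76340412]
[275 238  16  34 440] [282.40227273 254.06818182] [492.26597237  11.92235801 175.        ] [491.64725969  11.95539105 175.72314747]
perp 163.3125619209419 mid [487.74809728  -3.14850805 175.        ] ang 163.59055557666068
```

{"method": "play_rows", "body": {
  "hand": 95,
  "targets": [
    {"linear":[0,0,0],"turn":0},
    {"linear":[0,0,0],"turn":0},
    {"linear":[0,0,0],"turn":0},
    {"linear":[0,0,-20],"turn":0},
    {"linear":[0,0,-60],"turn":0},
    {"linear":[0,0,-110],"turn":0},
    {"linear":[0,0,-140],"turn":0},
    {"linear":[-40,0,-160],"turn":0},
    {"linear":[-60,0,-160],"turn":0},
    {"linear":[-60,0,-160],"turn":0},
    {"linear":[-60,0,-160],"turn":0}
  ]
}}

```text
t: 11.45
eef_pos: [546.7, -21.3, 388.9]
tcp_rot: [-3.141, -0.001, 2.879]
ft_force: [-0.7, 0.1, 0.2]
opening: 1.001
```

```bash
python3 chk.py wrist6
python3 - <<'E'
from h import *
im,d,p=load('wrist6');h=cv2.cvtColor(im,cv2.COLOR_RGB2HSV);H,S,V=[h[...,i].astype(int) for i in range(3)];P=pts(d,p)
m=((H<6)|(H>174))&(S>150)&(abs(P[...,2]-18)<10)
ys,xs=np.nonzero(m);print(xs.min(),xs.max(),ys.min(),ys.max())
E
```

```text
{'eef_pos': array([546.745, -21.285, 388.867]), 'tcp_rot': array([-3.141e+00, -1.000e-03,  2.879e+00]), 'ft_force': array([-0.749,  0.095,  0.246])} 11.45
[231 109   8  21 139] [234.69784173 118.64748201] [484.14527393 -18.68234582 175.        ] [484.09005526 -18.66429644 175.87205648]
[264 111   8  19 131] [267.19847328 119.90839695] [493.54442915  11.59941323 175.        ] [493.21700015  11.55500053 175.98925717]
perp 162.7561797791932 mid [488.84485154  -3.54146629 175.        ] ang 163.62395962365315
246 255 111 123
```

View pics/wrist6.png

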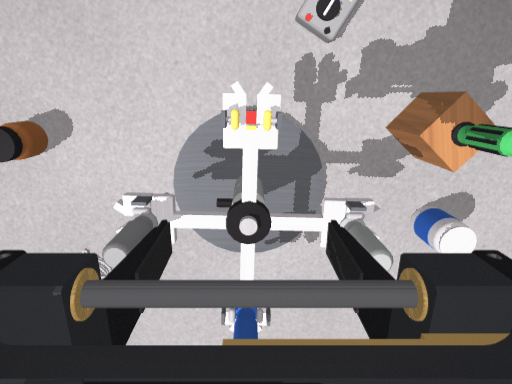

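Run:
```python
from h import *
from scipy.optimize import least_squares
im,d,p=load('wrist6');P=pts(d,p)
V=cv2.cvtColor(im,cv2.COLOR_RGB2GRAY).astype(np.float32);zf=P[...,2].astype(np.float32)
c=np.array([599.3,-36.])
for it in range(3):
    E=[]
    for a in np.linspace(0,2*np.pi,240,endpoint=False):
        rr=np.arange(108,133,.5);W=np.c_[c[0]+rr*np.cos(a),c[1]+rr*np.sin(a),np.full(len(rr),18.)]
        uv=proj(W,p).astype(np.float32)
        v=cv2.remap(V,uv[:,0].reshape(1,-1),uv[:,1].reshape(1,-1),cv2.INTER_LINEAR)[0]
        zz=cv2.remap(zf,uv[:,0].reshape(1,-1),uv[:,1].reshape(1,-1),cv2.INTER_NEAREST)[0]
        if zz.max()>30 or v[-8:].mean()<130 or uv[:,1].max()>240: continue
        k=np.argmax(np.diff(cv2.GaussianBlur(v.reshape(1,-1),(9,1),0)[0]));E.append(W[k,:2])
    E=np.array(E);r=least_squares(lambda q:np.hypot(E[:,0]-q[0],E[:,1]-q[1])-120,[*c],loss='soft_l1',f_scale=.7);c=r.x[:2]
    print(len(E),r.x,np.abs(r.fun).mean(), np.degrees(np.arctan2(E[:,1]-c[1],E[:,0]-c[0])).round()[::8])
for z in(160,165,172): print('cap',z,plane((248.5,226),p,z))
m=[246,255]; 
for r in(112,116,120): print(plane((250.5,r),p,19))
```

```text
91 [597.91388573 -33.30283622] 1.5265886870137693 [  30.   77.   91.  120.  132.  166. -159. -147. -135. -123. -111.  -64.]
91 [597.49733383 -32.85960812] 2.001766355091755 [  30.   78.   91.  109.  126.  138. -165. -153. -141. -126. -112.  -63.]
94 [597.47729183 -32.91927893] 1.9662974745230364 [  30.   78.   99.  111.  127.  139. -165. -153. -141. -129. -117. -105.]
cap 160 [[603.6568518  -36.98573294 160.        ]]
cap 165 [[601.52364157 -36.40253049 165.        ]]
cap 172 [[598.53714724 -35.58604706 172.        ]]
[[489.82965724  -3.51811688  19.        ]]
[[495.3392666   -4.99160604  19.        ]]
[[500.88984256  -6.47605131  19.        ]]
```

{"method": "play_rows", "body": {
  "targets": [
    {"linear":[7,50,0],"turn":0},
    {"linear":[15,105,0],"turn":0},
    {"linear":[22,160,0],"turn":0},
    {"linear":[30,210,0],"turn":0},
    {"linear":[36,245,0],"turn":0},
    {"linear":[36,257,0],"turn":0},
    {"linear":[36,257,0],"turn":0},
    {"linear":[36,257,0],"turn":0}
  ]
}}

```text
t: 12.5
eef_pos: [579.4, 234.9, 389.3]
tcp_rot: [-3.141, 0.0, 2.878]
ft_force: [-0.6, 0.2, -0.7]
opening: 0.998
```

```bash
cat > drv.py <<'E'
from h import *
import sys
s=env.state();print({k:s[k].round(3) for k in('eef_pos','tcp_rot')},s['t'])
im,d,p=shot('wrist',sys.argv[1]);P=pts(d,p);h=cv2.cvtColor(im,cv2.COLOR_RGB2HSV);H,S,V=[h[...,i].astype(int) for i in range(3)]
g=((H>40)&(H<85)&(S>90)&(P[...,2]>120)&(P[...,2]<200));k,l,st,ce=cv2.connectedComponentsWithStats(g.astype(np.uint8));i=1+np.argmax(st[1:,4]);print(st[i])
q=P[(l==i)];zt=np.percentile(q[:,2],98);print('ztop',zt)
t=(l==i)&(P[...,2]>zt-3);ys,xs=np.nonzero(t);(e,ax,an)=cv2.minAreaRect(np.c_[xs,ys].astype(np.float32));print('top rect',e,ax,plane(e,p,184)[0],P[t].mean(0), (P[t].min(0)+P[t].max(0))/2)
x0,y0=max(st[i,0]-40,0),max(st[i,1]-40,0)
cv2.imwrite('pics/'+sys.argv[1]+'z.png',cv2.resize(cv2.cvtColor(im,cv2.COLOR_RGB2BGR)[y0:y0+150,x0:x0+160],None,fx=4,fy=4,interpolation=cv2.INTER_CUBIC));print('crop',x0,y0)
E
python3 drv.py wrist7
```

```text
{'eef_pos': array([579.385, 234.896, 389.305]), 'tcp_rot': array([-3.141,  0.   ,  2.878])} 12.5
[240 154  26  36 654]
ztop 184.3235580199596
top rect (252.59999084472656, 176.79998779296875) (21.77889060974121, 20.930362701416016) [575.91147045 239.72343049 184.        ] [576.41418499 239.59801945 182.96549036] [576.41029028 239.73276584 183.1407901 ]
crop 200 114
```

View pics/wrist7z.png

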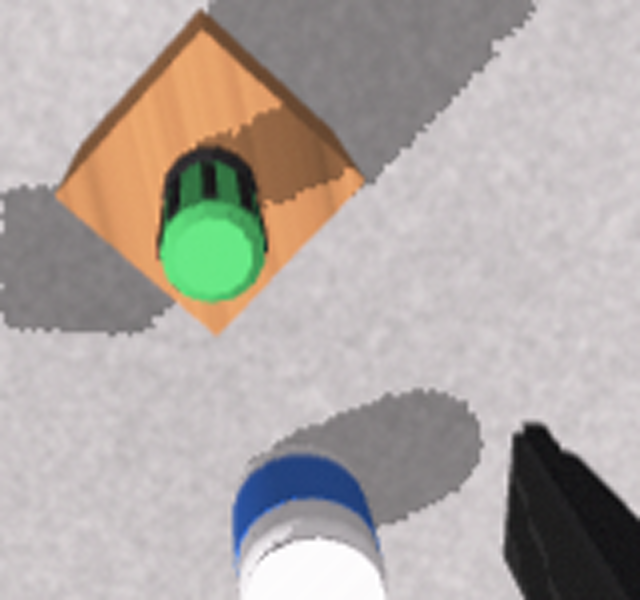

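{"method": "play_rows", "body": {
  "targets": [
    {"linear":[4.5,3.7,30],"turn":0},
    {"linear":[4.5,3.7,75],"turn":0},
    {"linear":[4.5,3.7,120],"turn":0},
    {"linear":[4.5,3.7,155],"turn":0},
    {"linear":[4.5,3.7,170],"turn":0},
    {"linear":[4.5,3.7,175],"turn":0},
    {"linear":[4.5,3.7,175],"turn":0},
    {"linear":[4.5,3.7,175],"turn":0},
    {"linear":[4.5,3.7,175],"turn":0}
  ]
}}

```text
t: 13.68
eef_pos: [576.2, 240.9, 215.1]
tcp_rot: [3.141, 0.001, 2.879]
ft_force: [0.5, -0.2, 0.0]
opening: 0.998
```

Run:
```python
from h import *
print(env.state()['eef_pos'])
a,_,p=shot('wrist','wrist8')
b,_,_=shot('side','side8');c,_,_=shot('scene','scene8')
f=lambda i:cv2.cvtColor(i,cv2.COLOR_RGB2BGR)
cv2.imwrite('pics/m8.png',np.vstack([f(a)[140:300],np.hstack([cv2.resize(f(b)[180:310,130:258],(256,260)),cv2.resize(f(c)[50:180,270:398],(256,260))])]))
```

```text
[576.22810489 240.88039364 215.05482391]
```

View pics/m8.png

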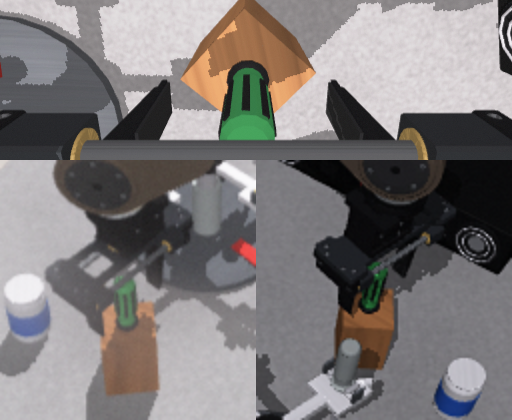

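{"method": "play_rows", "body": {
  "targets": [
    {"linear":[0,-1.2,1],"turn":0},
    {"linear":[0,-1.2,1],"turn":0}
  ]
}}

```text
t: 14.08
eef_pos: [575.7, 239.6, 213.1]
tcp_rot: [-3.141, -0.0, 2.879]
ft_force: [-0.9, 0.5, 0.4]
opening: 1.0
```

{"method": "play_rows", "body": {
  "hand": 20,
  "targets": [
    {"linear":[0,0,0],"turn":0},
    {"linear":[0,0,0],"turn":0},
    {"linear":[0,0,0],"turn":0},
    {"linear":[0,0,0],"turn":0},
    {"linear":[0,0,0],"turn":0},
    {"linear":[0,0,0],"turn":0},
    {"linear":[0,0,0],"turn":0},
    {"linear":[0,0,0],"turn":0}
  ]
}}

```text
t: 15.08
eef_pos: [575.8, 239.6, 213.2]
tcp_rot: [-3.142, 0.0, 2.879]
ft_force: [-0.2, 0.5, -0.5]
opening: 0.276
```

Run:
```python
from h import *
s=env.state();print(s['opening']*95.1,s['ft_force'],s['eef_pos'],s['tcp_rot'])
```

```text
26.292850214223108 [-0.17935194  0.45517032 -0.50723978] [575.75443832 239.64361741 213.15674913] [-3.14151608e+00  2.35651374e-05  2.87883956e+00]
```

{"method": "play_rows", "body": {
  "targets": [
    {"linear":[0,0,-8],"turn":0},
    {"linear":[0,0,-25],"turn":0},
    {"linear":[0,0,-55],"turn":0},
    {"linear":[0,0,-85],"turn":0},
    {"linear":[0,0,-110],"turn":0},
    {"linear":[0,0,-120],"turn":0},
    {"linear":[15,-20,-120],"turn":0},
    {"linear":[45,-60,-120],"turn":0},
    {"linear":[75,-105,-120],"turn":0},
    {"linear":[98,-140,-120],"turn":0},
    {"linear":[105,-170,-120],"turn":0},
    {"linear":[97,-205,-120],"turn":0},
    {"linear":[87,-238,-120],"turn":0},
    {"linear":[82,-254,-120],"turn":0},
    {"linear":[82,-256,-120],"turn":0},
    {"linear":[82,-256,-120],"turn":0},
    {"linear":[82,-256,-120],"turn":0},
    {"linear":[82,-256,-120],"turn":0}
  ]
}}

```text
t: 17.32
eef_pos: [430.0, 14.2, 333.2]
tcp_rot: [-3.142, -0.0, 2.88]
ft_force: [0.1, 0.1, -1.3]
opening: 0.277
```

Run:
```python
from h import *
s=env.state();print(s['opening']*95.1,s['ft_force'],s['eef_pos'],s['tcp_rot'])
a,_,p=shot('wrist','wrist9')
b,_,_=shot('side','side9');c,_,_=shot('scene','scene9')
f=lambda i:cv2.cvtColor(i,cv2.COLOR_RGB2BGR)
cv2.imwrite('pics/m9.png',np.vstack([f(a)[90:300],np.hstack([cv2.resize(f(b)[120:270,180:330],(380,380)),cv2.resize(f(c)[100:250,180:330],(380,380))])[:,:512] if 0 else cv2.resize(np.hstack([f(b)[120:270,180:340],f(c)[110:260,180:340]]),(512,240))]))
```

```text
26.315192385867505 [ 0.09081555  0.11277963 -1.32989658] [430.04046555  14.24851163 333.1926458 ] [-3.14156064e+00 -3.51890647e-05  2.87966248e+00]
```

View pics/m9.png

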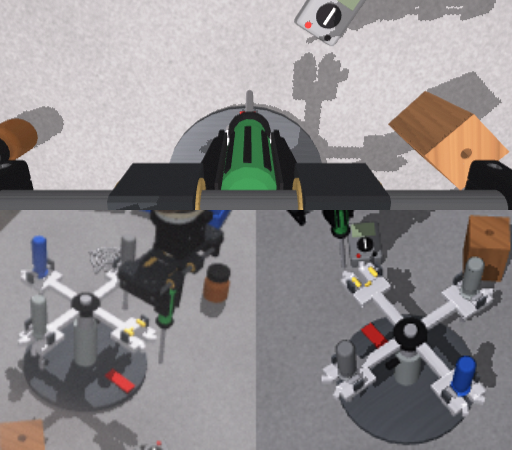

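{"method": "play_rows", "body": {
  "targets": [
    {"linear":[0,0,15],"turn":0.014},
    {"linear":[0,0,30],"turn":0.028},
    {"linear":[0,0,35],"turn":0.028},
    {"linear":[0,0,35],"turn":0.028},
    {"linear":[-6,-0.2,35],"turn":0.028},
    {"linear":[-13,-0.4,35],"turn":0.028},
    {"linear":[-20,-0.6,35],"turn":0.028},
    {"linear":[-26,-0.8,35],"turn":0.028},
    {"linear":[-30,-0.9,35],"turn":0.028},
    {"linear":[-30,-0.9,35],"turn":0.028},
    {"linear":[-30,-0.9,35],"turn":0.028}
  ]
}}

```text
t: 18.85
eef_pos: [458.7, 5.1, 298.2]
tcp_rot: [-3.141, -0.0, 2.851]
ft_force: [0.4, 0.1, -1.4]
opening: 0.281
```

```bash
cat > look.py <<'E'
from h import *
import sys
s=env.state();print(s['t'],s['opening']*95.1,s['ft_force'].round(2),s['eef_pos'].round(2),s['tcp_rot'].round(4),s['moment'].round(2))
e=s['eef_pos'];print('n',.286*e[0]+.958*e[1],'u',-.958*e[0]+.286*e[1])
b,_,_=shot('side','side'+sys.argv[1]);c,_,_=shot('scene','scene'+sys.argv[1])
f=lambda i:cv2.cvtColor(i,cv2.COLOR_RGB2BGR)
cv2.imwrite('pics/m%s.png'%sys.argv[1],np.hstack([cv2.resize(f(b)[160:260,220:300],(400,500),interpolation=cv2.INTER_CUBIC),cv2.resize(f(c)[120:220,205:285],(400,500),interpolation=cv2.INTER_CUBIC)]))
E
python3 look.py 10
```

```text
18.85 26.749644321768837 [ 0.44  0.07 -1.37] [458.66   5.1  298.19] [-3.1415e+00 -1.0000e-04  2.8508e+00] [ 0.04 -0.19  0.07]
n 136.05934067933467 u -437.93660400019996
```

View pics/m10.png

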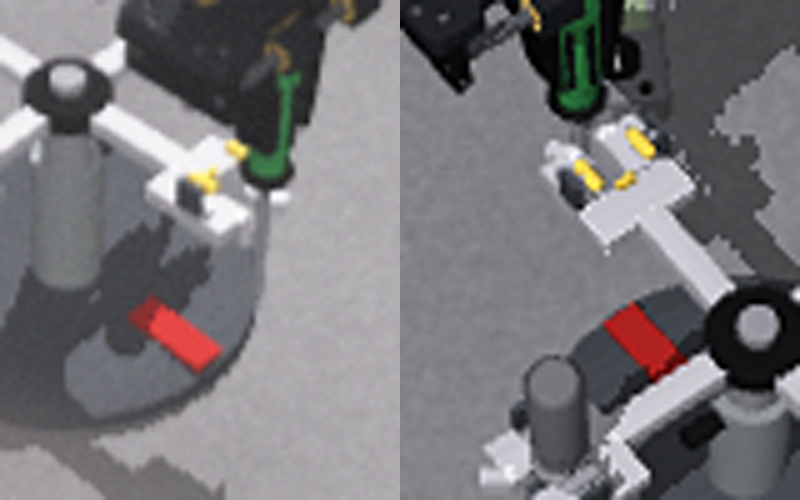

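{"method": "play_rows", "body": {
  "targets": [
    {"linear":[-6,0.4,0],"turn":0},
    {"linear":[-12,0.4,0],"turn":0},
    {"linear":[-18,0.4,0],"turn":0},
    {"linear":[-24,0.4,0],"turn":0},
    {"linear":[-29,0.4,0],"turn":0},
    {"linear":[-31,0.4,0],"turn":0},
    {"linear":[-31,0.4,0],"turn":0},
    {"linear":[-31,0.4,0],"turn":0}
  ]
}}

```text
t: 19.95
eef_pos: [488.5, -3.4, 298.2]
tcp_rot: [-3.142, -0.0, 2.851]
ft_force: [0.4, -0.5, -1.1]
opening: 0.281
```

```bash
python3 look.py 11
```

```text
19.95 26.76367364126901 [ 0.43 -0.46 -1.08] [488.48  -3.39 298.23] [-3.1415 -0.      2.8508] [ 0.06 -0.18 -0.06]
n 136.46013982028188 u -468.93121082571906
```

View pics/m11.png

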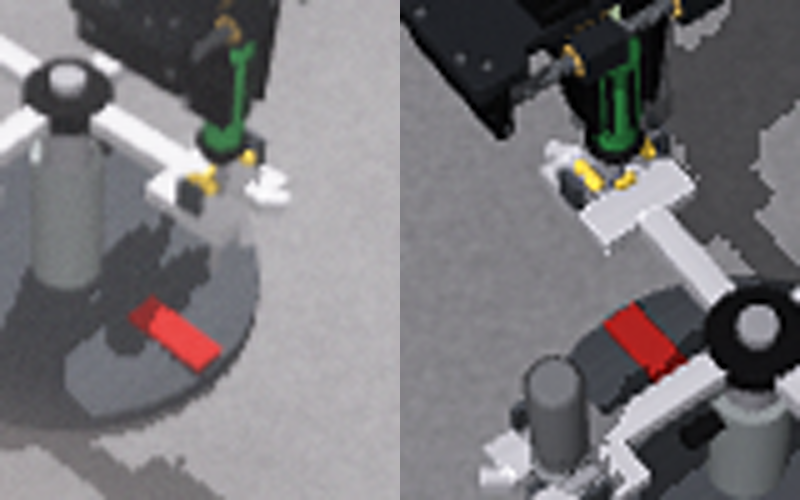

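{"method": "play_rows", "body": {
  "targets": [
    {"linear":[0,0,3],"turn":0},
    {"linear":[0,0,6],"turn":0},
    {"linear":[0,0,8],"turn":0},
    {"linear":[0,0,8],"turn":0}
  ]
}}

```text
t: 20.55
eef_pos: [488.6, -3.4, 290.0]
tcp_rot: [-3.141, -0.0, 2.851]
ft_force: [-0.3, 0.3, -1.6]
opening: 0.279
```

{"method": "play_rows", "body": {
  "targets": [
    {"linear":[0,0,0.8],"turn":0},
    {"linear":[0,0,1.6],"turn":0},
    {"linear":[0,0,2],"turn":0},
    {"linear":[0,0,2],"turn":0}
  ]
}}

```text
t: 21.05
eef_pos: [488.6, -3.4, 288.2]
tcp_rot: [-3.142, 0.0, 2.851]
ft_force: [0.1, -0.4, -0.4]
opening: 0.278
```

{"method": "play_rows", "body": {
  "targets": [
    {"linear":[0,0,0.8],"turn":0},
    {"linear":[0,0,1.6],"turn":0},
    {"linear":[0,0,2],"turn":0},
    {"linear":[0,0,2],"turn":0}
  ]
}}

```text
t: 21.55
eef_pos: [488.6, -3.4, 286.2]
tcp_rot: [-3.142, -0.0, 2.851]
ft_force: [0.5, 0.4, -1.6]
opening: 0.281
```

{"method": "play_rows", "body": {
  "targets": [
    {"linear":[0,0,0.8],"turn":0},
    {"linear":[0,0,1.5],"turn":0},
    {"linear":[0,0,1.5],"turn":0}
  ]
}}

```text
t: 21.92
eef_pos: [488.7, -3.5, 284.7]
tcp_rot: [-3.142, 0.0, 2.851]
ft_force: [0.4, -0.5, -0.9]
opening: 0.28
```

{"method": "play_rows", "body": {
  "targets": [
    {"linear":[0,0,0.8],"turn":0},
    {"linear":[0,0,1.5],"turn":0},
    {"linear":[0,0,1.5],"turn":0}
  ]
}}

```text
t: 22.3
eef_pos: [488.7, -3.4, 283.4]
tcp_rot: [-3.142, 0.001, 2.851]
ft_force: [0.1, 0.2, 2.6]
opening: 0.277
```

{"method": "play_rows", "body": {
  "targets": [
    {"linear":[0,0,0.8],"turn":0},
    {"linear":[0,0,1.5],"turn":0},
    {"linear":[0,0,1.5],"turn":0}
  ]
}}

```text
t: 22.68
eef_pos: [488.8, -3.5, 282.0]
tcp_rot: [3.142, 0.001, 2.851]
ft_force: [-0.5, -0.2, 4.7]
opening: 0.283
```

{"method": "play_rows", "body": {
  "targets": [
    {"linear":[0,0,0.8],"turn":0},
    {"linear":[0,0,1.5],"turn":0},
    {"linear":[0,0,1.5],"turn":0}
  ]
}}

```text
t: 23.05
eef_pos: [488.8, -3.5, 280.4]
tcp_rot: [-3.142, 0.001, 2.851]
ft_force: [0.8, 0.1, 3.3]
opening: 0.278
```

{"method": "play_rows", "body": {
  "targets": [
    {"linear":[0,0,0.7],"turn":0},
    {"linear":[0,0,1.3],"turn":0},
    {"linear":[0,0,1.3],"turn":0}
  ]
}}

```text
t: 23.42
eef_pos: [488.7, -3.5, 278.9]
tcp_rot: [-3.142, 0.0, 2.851]
ft_force: [0.9, -0.5, 2.6]
opening: 0.278
```

{"method": "play_rows", "body": {
  "targets": [
    {"linear":[0,0,0.7],"turn":0},
    {"linear":[0,0,1.3],"turn":0},
    {"linear":[0,0,1.3],"turn":0}
  ]
}}

```text
t: 23.8
eef_pos: [488.6, -3.4, 277.4]
tcp_rot: [-3.141, -0.0, 2.851]
ft_force: [1.6, -0.2, 0.1]
opening: 0.279
```

{"method": "play_rows", "body": {
  "targets": [
    {"linear":[0,0,0.6],"turn":0},
    {"linear":[0,0,1.1],"turn":0},
    {"linear":[0,0,1.1],"turn":0}
  ]
}}

```text
t: 24.18
eef_pos: [488.4, -3.4, 276.2]
tcp_rot: [-3.141, -0.001, 2.851]
ft_force: [0.1, -1.3, -2.2]
opening: 0.282
```

{"method": "play_rows", "body": {
  "targets": [
    {"linear":[0,0,0.5],"turn":0},
    {"linear":[0,0,1.0],"turn":0},
    {"linear":[0,0,1.0],"turn":0}
  ]
}}

```text
t: 24.55
eef_pos: [488.5, -3.4, 275.3]
tcp_rot: [-3.141, -0.001, 2.851]
ft_force: [0.6, 0.5, -3.9]
opening: 0.277
```

{"method": "play_rows", "body": {
  "targets": [
    {"linear":[0,0,0.4],"turn":0},
    {"linear":[0,0,0.8],"turn":0},
    {"linear":[0,0,0.8],"turn":0}
  ]
}}

```text
t: 24.92
eef_pos: [488.5, -3.4, 274.6]
tcp_rot: [-3.141, -0.0, 2.851]
ft_force: [-0.3, -0.6, -3.5]
opening: 0.28
```

```bash
python3 look.py 12
```

```text
24.925 26.58058078420915 [-0.34 -0.57 -3.49] [488.5   -3.43 274.56] [-3.1414e+00 -4.0000e-04  2.8508e+00] [ 0.02 -0.09 -0.05]
n 136.42561896525692 u -468.9684666085868
```

View pics/m12.png

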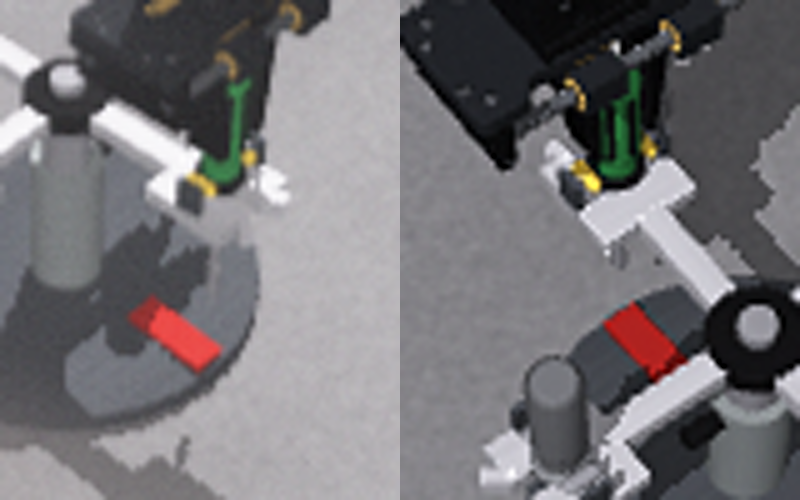

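{"method": "play_rows", "body": {
  "targets": [
    {"linear":[0,0,0.5],"turn":0},
    {"linear":[0,0,0.5],"turn":0}
  ]
}}

```text
t: 25.28
eef_pos: [488.6, -3.4, 274.2]
tcp_rot: [-3.142, -0.0, 2.851]
ft_force: [0.0, -1.0, -3.5]
opening: 0.28
```

{"method": "play_rows", "body": {
  "targets": [
    {"linear":[0,0,0.5],"turn":0},
    {"linear":[0,0,0.5],"turn":0}
  ]
}}

```text
t: 25.52
eef_pos: [488.6, -3.5, 273.7]
tcp_rot: [-3.141, 0.0, 2.851]
ft_force: [0.3, 0.1, -2.3]
opening: 0.277
```

{"method": "play_rows", "body": {
  "targets": [
    {"linear":[0,0,0.4],"turn":0},
    {"linear":[0,0,0.4],"turn":0}
  ]
}}

```text
t: 25.78
eef_pos: [488.7, -3.4, 273.6]
tcp_rot: [-3.142, 0.0, 2.851]
ft_force: [-1.3, 1.1, 1.7]
opening: 0.28
```

{"method": "play_rows", "body": {
  "targets": [
    {"linear":[0,0,0.3],"turn":0},
    {"linear":[0,0,0.3],"turn":0}
  ]
}}

```text
t: 26.02
eef_pos: [488.7, -3.4, 273.5]
tcp_rot: [3.142, 0.001, 2.851]
ft_force: [-2.1, -0.1, 6.8]
opening: 0.277
```

{"method": "play_rows", "body": {
  "targets": [
    {"linear":[0,0,0.3],"turn":0},
    {"linear":[0,0,0.3],"turn":0}
  ]
}}

```text
t: 26.28
eef_pos: [488.7, -3.5, 273.4]
tcp_rot: [3.142, 0.001, 2.851]
ft_force: [-2.9, -0.4, 10.4]
opening: 0.279
```

{"method": "play_rows", "body": {
  "targets": [
    {"linear":[0,0,-0.4],"turn":0},
    {"linear":[0,0,-0.7],"turn":0},
    {"linear":[0,0,-0.7],"turn":0}
  ]
}}

```text
t: 26.65
eef_pos: [488.7, -3.4, 273.5]
tcp_rot: [-3.142, 0.0, 2.851]
ft_force: [-1.4, 0.4, 4.4]
opening: 0.279
```

{"method": "play_rows", "body": {
  "hand": 55,
  "targets": [
    {"linear":[0,0,0],"turn":0},
    {"linear":[0,0,0],"turn":0},
    {"linear":[0,0,0],"turn":0},
    {"linear":[0,0,0],"turn":0},
    {"linear":[0,0,0],"turn":0}
  ]
}}

```text
t: 27.28
eef_pos: [488.6, -3.4, 273.4]
tcp_rot: [-3.142, 0.0, 2.851]
ft_force: [1.1, 0.5, 0.6]
opening: 0.576
```

{"method": "play_rows", "body": {
  "targets": [
    {"linear":[0,0,-10],"turn":0},
    {"linear":[0,0,-40],"turn":0},
    {"linear":[0,0,-80],"turn":0},
    {"linear":[-20,0,-110],"turn":0},
    {"linear":[-40,0,-120],"turn":0},
    {"linear":[-60,0,-120],"turn":0},
    {"linear":[-60,0,-120],"turn":0},
    {"linear":[-60,0,-120],"turn":0}
  ]
}}

```text
t: 28.28
eef_pos: [545.5, -20.5, 393.5]
tcp_rot: [-3.141, -0.001, 2.851]
ft_force: [0.6, -0.2, 0.8]
opening: 0.58
```

```bash
python3 look.py 13; python3 chk.py wrist13
python3 - <<'E'
from h import *
im,d,p=load('wrist13');P=pts(d,p);h=cv2.cvtColor(im,cv2.COLOR_RGB2HSV);H,S,V=[h[...,i].astype(int) for i in range(3)]
g=((H>40)&(H<85)&(S>90)&(P[...,2]>150)&(P[...,2]<270)&(np.hypot(P[...,0]-488,P[...,1]+3)<40))
q=P[g];zt=np.percentile(q[:,2],98);print('ztop',zt,[np.percentile(q[:,2],x) for x in(2,50)])
t=g&(P[...,2]>zt-3);ys,xs=np.nonzero(t);e,ax,an=cv2.minAreaRect(np.c_[xs,ys].astype(np.float32));print('top',e,plane(e,p,244)[0],P[t].mean(0))
w=(S<25)&(V>170)&(abs(P[...,2]-160)<8);print('face',np.median(P[w][:,2]))
E
```

```text
28.275 55.16841292640802 [ 0.62 -0.22  0.77] [545.48 -20.47 393.5 ] [-3.1415e+00 -5.0000e-04  2.8508e+00] [ 0.13 -0.17 -0.03]
n 136.39394516498743 u -528.4201404953563
{'eef_pos': array([545.492, -20.405, 393.635]), 'tcp_rot': array([-3.142, -0.   ,  2.851]), 'ft_force': array([ 0.475, -0.377,  0.451])} 28.375
[262 111   7  19  81] [265.83950617 117.79012346] [491.49933654  13.3197308  175.        ] [490.47797632  13.20559242 175.67993725]
ztop 244.86021673725466 [np.float64(220.78055968848557), np.float64(243.0762162577168)]
top (248.54002380371094, 127.72000122070312) [489.25402335  -3.75874333 244.        ] [489.28036224  -3.64146299 243.47575629]
face 159.6016685768637
```

View pics/m13.png

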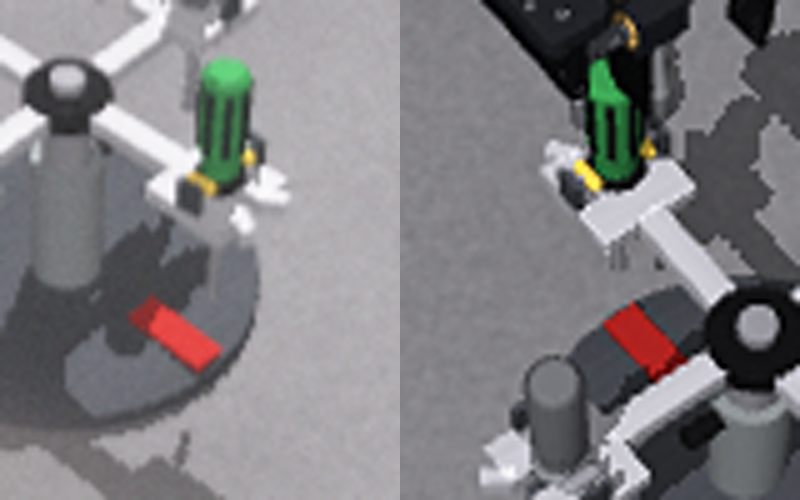

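View pics/wrist13.png

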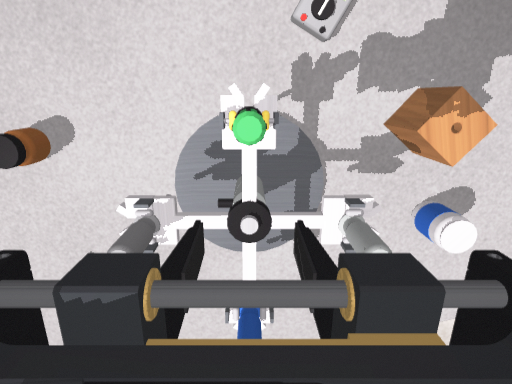

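```bash
python3 -c "
from cell import env
print(env.job_done())"
```

```text
the job is handed in; nothing more can be done
None
```

The job is handed in at about 28.4 s of the 72 s allowed. The empty hook faces the red mark, and the green nut driver sits home in it, upright and released.

- **Turning:** I straddled the empty hook with the half-open fingers and turned it about 147° counter-clockwise, finishing with a small correction. The force readings at the end of each move stayed under 2 N. The wrist camera put the hook at 162.8–163.6° and the red bar at 163.6°. Seat centre and red bar agreed to about 0.3 mm sideways.
- **Seating:** I took the driver from the block and slid it into the slot with no contact force. Pressing past the jaws read at most 4.7 N. The final press ended on a hard stop at 10.4 N, and I eased off before letting go. I only read force at the end of each short step, so a brief higher peak in between would not have shown.
- **Last checks:**
  - The handle top measured about 244 mm high, which is 84 mm above the hook face measured at about 160 mm, so the driver is fully home.
  - Its top lay within 1 mm of where I let go, so it is upright.
  - The gripper was clear of everything.
  - The tin, jar and meter looked undisturbed. The guard was not in the last picture, but the arm never worked near it.
- **Disagreement:** Fitting the edge of the foot's disc put the turning axis about 3 mm from where the hub and jaws put it. I used the hub and jaws, and checked the hook against the red bar directly.

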